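# Move three pieces on to their next glazing station

### The job

Each piece on the glazing shelf moves on to its next station: the ochre pitcher from the scale to the middle of the round banding wheel, the black bowl from the wheel to the middle of the slatted drying rack, and the small measuring cup from the rack to the middle of the scale's pan. Each station takes one piece only, so first park one piece on the empty kiln bat, and leave the bat empty again at the end. Keep the pieces upright and never stand one on the bare shelf, set them down gently without dropping them, and leave the large measuring cup, the glaze jar and the brush where they are.

Things in the scene. Friction and masses are not known exactly. Their poses are not given: they have to be found in the camera images.
- pitcher_mid (a point): Small ochre bisque pitcher, open at the top, 78 mm high, about 0.22 kg; starts on the scale. Round belly 62 mm across from 25 to 54 mm above its foot, neck 50 mm at 66 mm, rim 55 mm, foot 48 mm. A loop handle reaches 58 mm out from the middle along its own +x (from 26 to 75 mm up); a small lip sticks out on -x. The point is on its axis, half-way up (39 mm above the foot); z up. Grip it across the belly along its own y, clear of the handle.
- bowl_mid (a point): Small black basalt-glazed tea bowl, open, round all the way, 50 mm high, about 0.18 kg; starts on the banding wheel. Upright wall 65 mm across from 18 to 50 mm above its foot, foot 44 mm. The point is on its axis, half-way up (25 mm above the foot); z up. Grip it across from any side.
- cup_mid (a point): Small stainless measuring cup, open, 58 mm across, 50 mm high, about 0.14 kg; starts on the drying rack. A flat handle 14 mm wide and 3 mm thick reaches 83 mm out from the middle along its own +x, at the rim. The point is on its axis, half-way up (25 mm above the bottom); z up. Grip it across the body along its own y.
- scale_top (a point): Bench scale, fixed: white plastic body 170 x 140 mm with a small green display at its -x end, and a square steel pan 126 mm wide. The point is the middle of the pan's top, 32 mm above the shelf; axes along its sides, z up.
- wheel_top (a point): Banding wheel, fixed (it does not turn): round grey iron head 132 mm across with two fine turned rings, on a dark pedestal. The point is the middle of its top, 44 mm above the shelf; z up.
- rack_top (a point): Drying rack, fixed: 140 mm square of light wooden slats 15 mm wide, 6 mm apart, running along its y. The point is the middle of its top, 26 mm above the shelf; z up.
- bat_top (a point): Kiln bat, fixed: plain pale square tile 135 mm wide, 18 mm thick, empty at the start; the free spot. The point is the middle of its top, 18 mm above the shelf; z up.
- big_cup: Bystander: large stainless measuring cup, 80 mm across, 64 mm high, standing on the bare shelf among the stations, with a handle at the rim reaching 94 mm out from the middle along its own +x. Origin at the middle of its underside.
- jar: Bystander: grey glaze jar with a steel cap and paper label, 68 mm across, 100 mm high, at the far left. Origin at the middle of its underside.
- brush: Bystander: glaze brush 170 mm long, lying on the shelf at the right, handle to its own -x. Origin on its underside.
Mind the look-alikes: they are no part of the job. Of the things that look like the part that bears bat_top, take the one that is farthest to the robot's right at the start.

How it is judged (in metres and radians):
On the way:
1. one of the three pieces stands released on the kiln bat (((horizontal distance between pitcher_mid and bat_top below 0.045 m and z of pitcher_mid in the frame of bat_top between 0.033 and 0.045 m and angle between pitcher_mid's own z axis and vertical below 0.12 rad and linear speed of pitcher below 0.02 m/s and contact force between pitcher and the fingers below 0.1 N) or (horizontal distance between bowl_mid and bat_top below 0.045 m and z of bowl_mid in the frame of bat_top between 0.019 and 0.031 m and angle between bowl_mid's own z axis and vertical below 0.12 rad and linear speed of bowl below 0.02 m/s and contact force between bowl and the fingers below 0.1 N) or (horizontal distance between cup_mid and bat_top below 0.045 m and z of cup_mid in the frame of bat_top between 0.019 and 0.031 m and angle between cup_mid's own z axis and vertical below 0.12 rad and linear speed of cup below 0.02 m/s and contact force between cup and the fingers below 0.1 N))), for 0.2 s.
At the end, for the whole second after the job is handed in: Pitcher on the banding wheel, bowl on the drying rack, small cup on the scale's pan, each within 15 mm of the station's middle, standing on it (height within 6 mm), upright within 0.12 rad, released and at rest; so the kiln bat is empty (horizontal distance between pitcher_mid and wheel_top below 0.015 m and z of pitcher_mid in the frame of wheel_top between 0.033 and 0.045 m and angle between each of pitcher_mid, bowl_mid, cup_mid's own z axis and vertical below 0.12 rad and linear speed of each of pitcher, bowl, cup below 0.02 m/s and contact force between each of pitcher, bowl, cup and the fingers below 0.1 N and horizontal distance between bowl_mid and rack_top below 0.015 m and z of bowl_mid in the frame of rack_top between 0.019 and 0.031 m and horizontal distance between cup_mid and scale_top below 0.015 m and z of cup_mid in the frame of scale_top between 0.019 and 0.031 m); the robot touches nothing.
It fails at once if a piece stands or lies on the bare shelf (height (world z) of pitcher_mid below 0.048 m or height (world z) of any of bowl_mid, cup_mid below 0.034 m).
It fails at once if a piece is tipped by more than about 35 degrees (angle between any of pitcher_mid, bowl_mid, cup_mid's own z axis and vertical above 0.6 rad).
It fails at once if a piece is banged (over 60 N) onto a station (contact force between any of pitcher, bowl, cup and scale above 60 N or contact force between any of pitcher, bowl, cup and wheel above 60 N or contact force between any of pitcher, bowl, cup and rack above 60 N or contact force between any of pitcher, bowl, cup and bat above 60 N).
It fails at once if a piece falls freely: faster than 0.55 m/s (a drop of about 15 mm) while the fingers do not hold it ((linear speed of pitcher above 0.55 m/s and contact force between pitcher and the fingers below 0.05 N) or (linear speed of bowl above 0.55 m/s and contact force between bowl and the fingers below 0.05 N) or (linear speed of cup above 0.55 m/s and contact force between cup and the fingers below 0.05 N)).
It fails at once if the large cup, the jar or the brush is shifted by more than 20 mm (distance of any of big_cup, jar, brush from where it was at the start of the episode above 0.02 m).
It also fails if it takes over 112 s, if anything falls off the work surface, if the arm or the gripper's body presses on something with over 40 N, if the wrist force passes 120 N, or if a joint passes its speed limit or range.

### The arm

A 6-joint arm with a two-finger parallel gripper is mounted at the origin on the work surface. World frame = base frame: x ahead of the robot, y to its left, z up, the work surface at z = 0. Lengths are in mm, angles in rad, forces in N, time in s.
With the tool pointing down it reaches from about 275 to 1000 mm from the base axis. Payload 8.4 kg.
Tool frame: the origin (TCP) lies midway between the tips of the shut fingers; the grasp point (between the pads) lies 19 mm behind it; z points along the fingers, y is the line along which they close (so a half turn about z gives the same grasp; the last joint's range is limited). The gripper opens to 85 mm and grips with 20 to 120 N. Pads are 22 mm wide; open, the fingers measure 114 mm over their backs; the gripper's body (76 mm by 85 mm) begins 54 mm behind the grasp point. The pads swing forward as they close: fully open they stand 13 mm farther back than shut.
Start: joints at [1.306, 0.353, 1.633, -0, 1.155, -0.002], TCP at [162.364, 603.544, 231.281] pointing down, gripper open.
Joint ranges: [-2.63, 2.63], [-0.92, 2.1], [0.06, 2.66], [-1.3, 4.44], [0, 2.69], [-3.02, 3.02]. Speed limits (rad/s): [2.22, 2.22, 2.79, 3.14, 3.14, 3.14].

### API

Orientations are given as [roll, pitch, yaw] about the fixed x, y, z axes, in that order (R = Rz(yaw) Ry(pitch) Rx(roll)).
In Python, from rig import * gives the robot as it stands.
- The arm moves only by the shell command python3 -m jog 'ROWS' [FORCE]. ROWS is JSON, a list of rows, each an object of numbers: "x", "y", "z": the shift along the tool's x, y, z in cm; "spin": the turn about the tool's z in rad; "grip": the closure, from 0 (fully open) to 1 (shut). In form: [{"x": .., "y": .., "z": .., "spin": .., "grip": ..}, ...]. A call has 1 to 20 rows; each row shifts and turns the commanded pose from where the row before left it, along the tool's axes as they then stand; what a row does not reach is not made up. A row lasts 1/12 s, in which the tool goes at most 41.7 mm and 7.16 degrees, less where a joint would pass 70% of its speed; a pose out of reach is approached as far as the arm can. A call with a gripper value outside its range is refused whole. The fingers move at their own pace and stop on an object; FORCE is the grip in N (left out, the last holds). Time passes only in rows, so rows that do not move let the fingers close. It gives the time, the measured TCP pose, the force, the opening and the grip force at its end, in the units of the state.
- sense(): the state, without advancing time (a new reading comes with each control period).
- grab_frame(name): name is "scene" or "top" or "wrist"; returns a dict with "pixels" (420x560x3 uint8, blue, green, red), "camera_matrix" (3x3 intrinsics, pixels), "rvec" (rotation vector, rad) and "tvec" (3), from world to camera coordinates, as OpenCV has them; the wrist camera has in their place "T_tool_cam" (4x4, takes a point from camera to tool coordinates, whose origin is the TCP and whose axes are the flange's). Camera axes: x right, y down, z forward; pixel columns grow to the right and rows downward; lengths in mm; the calibration is good to about 2 mm. A picture is of the moment at which its call begins: read the wrist's pose just before it. There is no depth.
- sign_off(): hands the job in; it is judged then, once.
The state is a dict: "clock": time; "qpos": joint angles; "qvel": joint speeds; "joint_efforts": joint torques, N m; "eef_pos": TCP position; "tcp_rot": TCP orientation; "contact_force": force on the tool from outside, world axes, zero at the start; "wrist_torque": the same for the moment, N m; "opening": opening from 0.0 (shut) to 1.0 (fully open); "grasp_force": force on a finger pad.
Only numpy, scipy, OpenCV 4.12 (cv2) and the standard library are available. Lean on these libraries where they do the work, as an engineer would, in place of code of your own. Each camera call takes 0.05 s, during which the arm holds its last target. There are 200 camera calls.

## Working session

There is one attempt and no reset: what is moved stays moved. The work goes in short steps, Python scripts to look and compute and a shell command to move; the robot and the scene stay as the last step left them, time stands still between calls to the robot, and variables do not carry over. Pictures are saved under pics/ and viewed, at most 14 in all, crops included, and the job is handed in when it is done.

```bash
mkdir -p pics
python3 - <<'E'
from rig import *
import cv2
print(sense())
for n in("scene","top"):
    f=grab_frame(n); cv2.imwrite(f"pics/{n}0.png",f["pixels"]); print(n,f["camera_matrix"],f["rvec"],f["tvec"])
E
```

```text
{'clock': 0.0, 'qpos': array([ 1.30561416e+00,  3.53642616e-01,  1.63414644e+00, -1.69789322e-05,
        1.15516743e+00, -2.39406219e-03]), 'qvel': array([ 1.13137771e-03, -1.07816549e-03,  4.58674961e-05, -5.92420262e-04,
       -1.79040240e-03, -7.43911345e-04]), 'joint_efforts': array([ 5.81016120e-04, -6.05258131e+01, -3.42063439e+01,  6.94703772e-05,
        9.51899390e-03,  7.01110253e-05]), 'eef_pos': array([162.23656035, 603.08746099, 230.55985669]), 'tcp_rot': array([-3.14022879e+00,  1.22588800e-05,  2.87881142e+00]), 'contact_force': array([ 0.09203665, -0.22643969, -0.08757263]), 'wrist_torque': array([-0.02623854,  0.06542171,  0.00194658]), 'grasp_force': 0.0, 'opening': 0.9998732176039499}
scene [[505.04262667   0.         280.80897326]
 [  0.         505.04262667 213.71630717]
 [  0.           0.           1.        ]] [ 2.02086642  1.64722271 -0.54978425] [-108.65768027 -320.15001955 1620.94176535]
top [[487.92495944   0.         270.99478649]
 [  0.         487.92495944 209.57579288]
 [  0.           0.           1.        ]] [ 2.13953257 -2.14359873  0.16817866] [  -2.78340813  452.10902778 1220.14854253]
```

View pics/scene0.png

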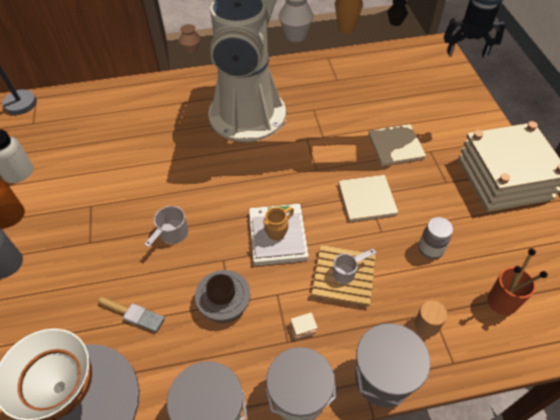

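View pics/top0.png

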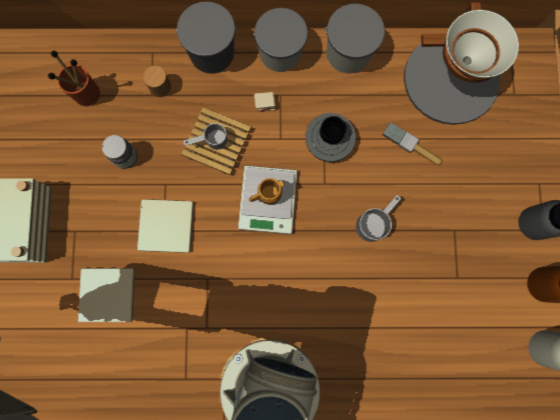

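Both views show two loose pale tiles (top view (165,226) and (107,295)) and a tile stack with pegs at (15,220). In the top view +y is left, so the tile at (165,226) is farthest to the robot's right. Pitcher at (268,190) on the scale, bowl at (333,130) on the wheel, small cup at (216,136) on the rack. The large cup is bare-shelf at (375,225).

```bash
cat > h.py <<'E'
import cv2, numpy as np
def cam(f):
    R=cv2.Rodrigues(np.array(f["rvec"]))[0]; return np.array(f["camera_matrix"]),R,np.array(f["tvec"]).ravel()
def plane(f,px,z):
    K,R,t=cam(f); px=np.atleast_2d(np.array(px,float))
    d=(np.c_[px,np.ones(len(px))]@np.linalg.inv(K).T)@R; c=-R.T@t
    return (c+d*((z-c[2])/d[:,2])[:,None])[:,:2]
def proj(f,P):
    K,R,t=cam(f); p=(np.atleast_2d(P)@R.T+t)@K.T; return p[:,:2]/p[:,2:]
E
python3 - <<'E'
from rig import *; from h import *
f=grab_frame("top"); g=grab_frame("scene"); im=f["pixels"]
hsv=cv2.cvtColor(im,cv2.COLOR_BGR2HSV)
for n,p in dict(bat=(165,226),tile2=(107,310),pan=(285,180),white=(247,190),pit=(268,190),pith=(253,197),rack=(200,148),wheel=(320,148),bowl=(340,137),wood=(220,240),cup=(216,130),cuph=(195,140),big=(372,222)).items(): print(n,hsv[p[1],p[0]])
for n,p,z in (("bat",(165,226),18),("tile2",(107,295),18),("scale",(270,200),32),("wheel",(330,138),44),("rack",(217,140),26),("big",(375,222),64),("jar",(115,148),100)): print(n,plane(f,p,z)[0].round())
print(proj(f,[162,603,230]),proj(g,[162,603,230]))
c=cv2.resize(im[90:265,90:440],None,fx=2.28,fy=2.28,interpolation=cv2.INTER_CUBIC); cv2.imwrite("pics/crop.png",c)
E
```

```text
bat [ 35  44 209]
tile2 [ 21  66 104]
pan [ 15  14 144]
white [ 18  14 180]
pit [ 17 187  94]
pith [ 18 181 176]
rack [ 20 137 170]
wheel [30 14 93]
bowl [60 73  7]
wood [ 14 171 154]
cup [18 15 85]
cuph [ 15  15 174]
big [ 20  14 168]
bat [412. 271.]
tile2 [236. 413.]
scale [478.  -1.]
wheel [ 640. -158.]
rack [640. 139.]
big [ 416. -264.]
jar [598. 384.]
[[-19.68654512 333.19337499]] [[464.63348179  59.96012248]]
```

View pics/crop.png

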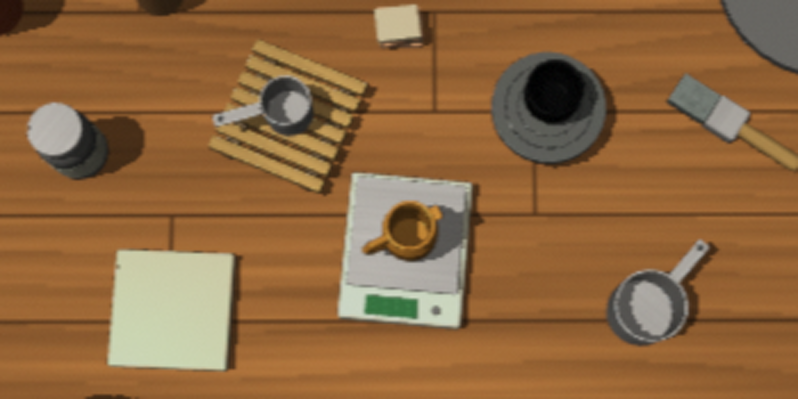

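The crop confirms it: the chosen bat is plain and empty (pale tile, crop (172,310)). The pitcher's handle points lower left, the small cup's handle points left, and the bowl sits right of the wheel's upper centre.

```bash
cat > m.py <<'E'
from rig import *; from h import *
f=grab_frame("top"); im=f["pixels"]; hsv=cv2.cvtColor(im,cv2.COLOR_BGR2HSV).astype(int); H,S,V=hsv[...,0],hsv[...,1],hsv[...,2]
def blob(mask,box):
    x0,y0,x1,y1=box; m=np.zeros(mask.shape,np.uint8); m[y0:y1,x0:x1]=mask[y0:y1,x0:x1]
    cs=cv2.findContours(m,cv2.RETR_EXTERNAL,cv2.CHAIN_APPROX_NONE)[0]; return max(cs,key=cv2.contourArea)[:,0,:]
def rect(n,c,z):
    r=cv2.minAreaRect(plane(f,c,z).astype(np.float32)); print(n,"rect",np.round(r[0],1),np.round(r[1],1),round(r[2],1)); return r
def circ(n,c,z):
    p=plane(f,c,z).astype(np.float32); r=cv2.fitEllipse(p); print(n,"ell",np.round(r[0],1),np.round(r[1],1),"enc",np.round(cv2.minEnclosingCircle(p)[0],1)); return r
vis=im.copy()
def d(c,col): cv2.polylines(vis,[c.reshape(-1,1,2)],True,col,1)
E
cat > m1.py <<'E'
from m import *
c=blob((S<70)&(V>150),(130,190,205,260)); rect("bat",c,18); d(c,(255,0,0))
c=blob((S<75)&(V>60),(232,160,305,240)); rect("scale",c,28); d(c,(0,0,255))
c=blob((S<75)&(V>60)&(V<160),(232,160,305,240)); rect("pan",c,32); d(c,(0,255,0))
c=blob((S<60),(300,108,362,166)); circ("wheel",c,44); d(c,(255,0,255))
c=blob((V<45),(315,108,350,150)); circ("bowl",c,94); d(c,(0,255,255))
m=((H>=17)&(V>110)).astype(np.uint8); m=cv2.morphologyEx(m,cv2.MORPH_CLOSE,np.ones((11,11)))
c=blob(m>0,(178,105,256,180)); rect("rack",c,26); d(c,(255,255,0))
c=blob((S<80),(182,118,232,152)); d(c,(0,0,255)); p=plane(f,c,76)
c=blob((S>130)&(H>13),(246,174,288,206)); d(c,(255,0,0))
cv2.imwrite("pics/vis1.png",cv2.resize(vis[90:265,90:440],None,fx=2.28,fy=2.28,interpolation=cv2.INTER_NEAREST))
E
python3 m1.py
```

```text
bat rect [414.1 272.8] [132.8 133. ] 87.5
scale rect [480.7   5.4] [140.1 169.9] 84.8
pan rect [485.5 -28.7] [ 72.  150.3] 84.6
wheel ell [ 643.3 -159.2] [127.4 128.4] enc [ 643.2 -159.5]
bowl ell [ 644.8 -163.2] [71.  74.3] enc [ 644.  -164.7]
rack rect [628.4 113.9] [212.3 142.9] 67.4
```

View pics/vis1.png

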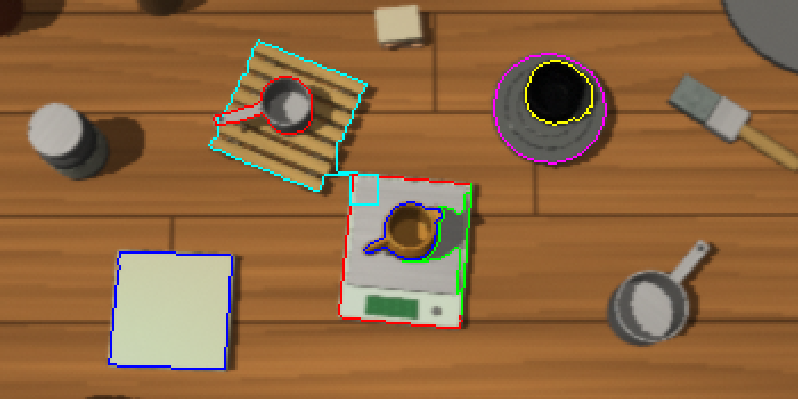

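```bash
cat > m2.py <<'E'
from m import *
m=((H>=17)&(V>110)).astype(np.uint8); m[165:,238:]=0; m=cv2.morphologyEx(m,cv2.MORPH_CLOSE,np.ones((11,11))); m[166:,236:]=0
c=blob(m>0,(178,105,256,180)); rect("rack",c,26)
print(cv2.boxPoints(cv2.minAreaRect(plane(f,c,26).astype(np.float32))).round(0).tolist())
def body(n,mask,box,z,hz):
    c=blob(mask,box); m=np.zeros(im.shape[:2],np.uint8); cv2.drawContours(m,[c.reshape(-1,1,2)],-1,1,-1)
    o=cv2.morphologyEx(m,cv2.MORPH_OPEN,cv2.getStructuringElement(cv2.MORPH_ELLIPSE,(15,15)))
    b=blob(o>0,box); r=circ(n,b,z); cc=np.array(cv2.minEnclosingCircle(plane(f,b,z).astype(np.float32))[0])
    p=plane(f,c,hz); q=p-cc; dist=np.hypot(*q.T); far=q[dist>dist.max()-8].mean(0); print(n,"handle",dist.max(),"yaw deg",np.degrees(np.arctan2(far[1],far[0])))
body("cup",(S<80),(182,118,232,152),76,76)
body("pitcher",(S>130)&(H>13),(246,174,288,206),100,95)
# pan edge profile along scale x at several offsets
a=np.radians(-5.2); ex=np.array([np.cos(a),np.sin(a)]); ey=np.array([-ex[1],ex[0]])
for off in(-48,-40,45):
    L=[]
    for s in range(-95,96,5):
        w=np.array([480.7,5.4])+s*ex+off*ey; u,v=proj(f,[*w,32])[0]; L.append(int(V[round(v),round(u)]))
    print(off,L)
L=[]
for s in range(-80,81,4):
    w=np.array([480.7,5.4])+50*ex+s*ey; u,v=proj(f,[*w,32])[0]; L.append(int(V[round(v),round(u)]))
print(L)
E
python3 m2.py
```

```text
rack rect [641.4 144.7] [145.5 142.7] 67.4
[[548.0, 105.0], [679.0, 50.0], [735.0, 184.0], [603.0, 239.0]]
cup ell [637.3 138.1] [56.6 67.6] enc [637.1 137.5]
cup handle 84.03448364861417 yaw deg 102.6711378407955
pitcher ell [488.9   0.5] [57.2 61.6] enc [4.892e+02 2.000e-01]
pitcher handle 54.08435767221164 yaw deg 114.06342789313264
-48 [150, 137, 111, 211, 213, 211, 210, 213, 213, 212, 138, 173, 174, 176, 173, 172, 173, 171, 170, 103, 88, 88, 88, 87, 84, 88, 87, 89, 86, 103, 172, 173, 170, 176, 176, 194, 144, 142, 141]
-40 [149, 137, 112, 204, 210, 116, 114, 207, 213, 202, 168, 174, 174, 176, 175, 172, 175, 170, 103, 87, 89, 89, 87, 87, 86, 88, 88, 89, 83, 99, 172, 174, 172, 175, 179, 175, 148, 139, 141]
45 [129, 144, 104, 207, 213, 212, 212, 212, 214, 203, 176, 182, 180, 180, 183, 184, 179, 127, 150, 151, 180, 185, 184, 179, 182, 182, 180, 182, 178, 179, 178, 176, 175, 179, 179, 160, 141, 141, 149]
[103, 58, 74, 96, 99, 151, 168, 142, 103, 107, 99, 86, 181, 192, 157, 166, 148, 152, 111, 100, 89, 90, 94, 118, 179, 179, 179, 179, 178, 178, 178, 179, 179, 177, 179, 182, 197, 174, 146, 150, 150]
```

```bash
cat > go.py <<'E'
import sys,numpy as np
from rig import *
s=sense(); x,y,z=s["eef_pos"]; yaw=s["tcp_rot"][2]
t=list(map(float,sys.argv[1:])); dw=np.array(t[:2])-[x,y]
print("pose",np.round(s["eef_pos"],1),np.round(s["tcp_rot"],3),"q",np.round(s["qpos"],2),"clk",round(s["clock"],2))
print("tool cm x %.2f y %.2f z %.2f"%((dw@[np.cos(yaw),np.sin(yaw)])/10,(dw@[np.sin(yaw),-np.cos(yaw)])/10,(z-t[2])/10), "" if len(t)<4 else "spin %.3f"%((yaw-t[3]+np.pi/2)%np.pi-np.pi/2))
E
python3 go.py 637 138 170 1.792
```

```text
pose [162.3 603.4 231. ] [-3.141 -0.     2.879] q [ 1.31  0.35  1.63 -0.    1.16 -0.  ] clk 0.3
tool cm x -57.93 y -32.61 z 6.10 spin 1.087
```

```bash
r='{"x":-2.9,"y":-1.63}' ; python3 -m jog '[{"x":-2.9,"y":-1.63},{"x":-2.9,"y":-1.63},{"x":-2.9,"y":-1.63},{"x":-2.9,"y":-1.63},{"x":-2.9,"y":-1.63},{"x":-2.9,"y":-1.63},{"x":-2.9,"y":-1.63},{"x":-2.9,"y":-1.63},{"x":-2.9,"y":-1.63},{"x":-2.9,"y":-1.63},{"x":-2.9,"y":-1.63},{"x":-2.9,"y":-1.63},{"x":-2.9,"y":-1.63},{"x":-2.9,"y":-1.63},{"x":-2.9,"y":-1.63},{"x":-2.9,"y":-1.63},{"x":-2.9,"y":-1.63},{"x":-2.9,"y":-1.63},{"x":-2.9,"y":-1.63},{"x":-2.9,"y":-1.63}]' 30
python3 -m jog '[{"spin":0.109},{"spin":0.109},{"spin":0.109},{"spin":0.109},{"spin":0.109},{"spin":0.109},{"spin":0.109},{"spin":0.109},{"spin":0.109},{"spin":0.106},{"z":1},{"z":1},{"z":1},{"z":0}]'
python3 go.py 637 138 170 1.792
python3 - <<'E'
from rig import *; import cv2
print(sense()["eef_pos"],sense()["tcp_rot"])
f=grab_frame("wrist"); cv2.imwrite("pics/w1.png",f["pixels"]); print(f["camera_matrix"],f["T_tool_cam"])
E
```

```text
pose [162.3 603.4 231. ] [-3.141 -0.     2.879] q [ 1.31  0.35  1.63 -0.    1.16 -0.  ] clk 0.3
tool cm x -57.93 y -32.61 z 6.10 spin 1.087
[162.31762176 603.38108671 231.01848053] [-3.14106970e+00 -7.53400729e-07  2.87879456e+00]
[[294.03454896   0.         277.89094437]
 [  0.         294.03454896 210.53253917]
 [  0.           0.           1.        ]] [[-8.46159436e-05 -9.61651642e-01 -2.74273790e-01  6.87893181e+01]
 [ 9.99999764e-01  1.05479986e-04 -6.78340155e-04 -5.02235534e-01]
 [ 6.81257320e-04 -2.74273783e-01  9.61651407e-01 -1.42071310e+02]
 [ 0.00000000e+00  0.00000000e+00  0.00000000e+00  1.00000000e+00]]schema error: expected keys x, y, z, spin, grip
schema error: expected keys x, y, z, spin, grip
```

View pics/w1.png

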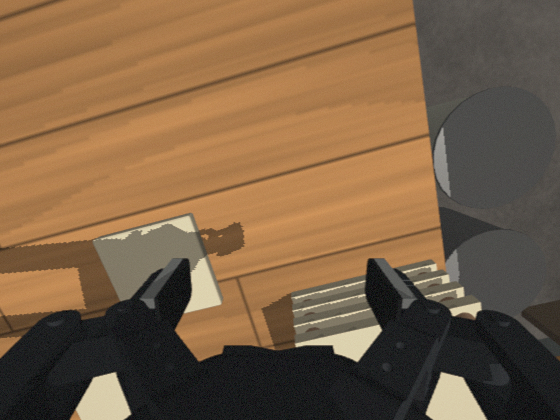

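The rows need all five keys, so the arm has not moved; the wrist view still shows the decoy tile and the stack, with the fingers at (165,290) and (390,290). I'm resending full rows.

```bash
python3 -m jog '[{"x":-2.9,"y":-1.63,"z":0,"spin":0,"grip":0},{"x":-2.9,"y":-1.63,"z":0,"spin":0,"grip":0},{"x":-2.9,"y":-1.63,"z":0,"spin":0,"grip":0},{"x":-2.9,"y":-1.63,"z":0,"spin":0,"grip":0},{"x":-2.9,"y":-1.63,"z":0,"spin":0,"grip":0},{"x":-2.9,"y":-1.63,"z":0,"spin":0,"grip":0},{"x":-2.9,"y":-1.63,"z":0,"spin":0,"grip":0},{"x":-2.9,"y":-1.63,"z":0,"spin":0,"grip":0},{"x":-2.9,"y":-1.63,"z":0,"spin":0,"grip":0},{"x":-2.9,"y":-1.63,"z":0,"spin":0,"grip":0},{"x":-2.9,"y":-1.63,"z":0,"spin":0,"grip":0},{"x":-2.9,"y":-1.63,"z":0,"spin":0,"grip":0},{"x":-2.9,"y":-1.63,"z":0,"spin":0,"grip":0},{"x":-2.9,"y":-1.63,"z":0,"spin":0,"grip":0},{"x":-2.9,"y":-1.63,"z":0,"spin":0,"grip":0},{"x":-2.9,"y":-1.63,"z":0,"spin":0,"grip":0},{"x":-2.9,"y":-1.63,"z":0,"spin":0,"grip":0},{"x":-2.9,"y":-1.63,"z":0,"spin":0,"grip":0},{"x":-2.9,"y":-1.63,"z":0,"spin":0,"grip":0},{"x":-2.9,"y":-1.63,"z":0,"spin":0,"grip":0}]' 30
python3 -m jog '[{"x":0,"y":0,"z":0,"spin":0.11,"grip":0},{"x":0,"y":0,"z":0,"spin":0.11,"grip":0},{"x":0,"y":0,"z":0,"spin":0.11,"grip":0},{"x":0,"y":0,"z":0,"spin":0.11,"grip":0},{"x":0,"y":0,"z":0,"spin":0.11,"grip":0},{"x":0,"y":0,"z":0,"spin":0.11,"grip":0},{"x":0,"y":0,"z":0,"spin":0.11,"grip":0},{"x":0,"y":0,"z":0,"spin":0.11,"grip":0},{"x":0,"y":0,"z":0,"spin":0.11,"grip":0},{"x":0,"y":0,"z":0,"spin":0.1,"grip":0},{"x":0,"y":0,"z":1.5,"spin":0,"grip":0},{"x":0,"y":0,"z":1.5,"spin":0,"grip":0},{"x":0,"y":0,"z":1,"spin":0,"grip":0},{"x":0,"y":0,"z":0,"spin":0,"grip":0}]'
python3 go.py 637 138 170 1.792
```

```text
clock: 2.02
eef_pos: [638.8, 136.7, 231.3]
tcp_rot: [3.142, 0.0, 2.879]
contact_force: [-0.0, 0.9, -0.2]
opening: 1.003
grasp_force: 0.0
clock: 3.18
eef_pos: [636.4, 137.8, 188.8]
tcp_rot: [-3.138, -0.0, 1.789]
contact_force: [-1.2, -0.1, 0.2]
opening: 1.006
grasp_force: 0.0
pose [636.4 137.8 188.8] [-3.138 -0.     1.789] q [ 0.21  0.43  1.61 -0.    1.1  -0.01] clk 3.18
tool cm x 0.01 y 0.07 z 1.88 spin -0.003
```

```bash
cat > wr.py <<'E'
import sys
from rig import *; from h import *
from scipy.spatial.transform import Rotation as Ro
def grab():
    s=sense(); f=grab_frame("wrist"); return s,f
def wplane(s,f,px,z):
    R=Ro.from_euler("xyz",s["tcp_rot"]).as_matrix(); T=np.array(f["T_tool_cam"])
    px=np.atleast_2d(np.array(px,float)); d=np.c_[px,np.ones(len(px))]@np.linalg.inv(f["camera_matrix"]).T@T[:3,:3].T@R.T
    c=s["eef_pos"]+R@T[:3,3]; return (c+d*((z-c[2])/d[:,2])[:,None])[:,:2]
if __name__=="__main__":
    s,f=grab(); cv2.imwrite(sys.argv[1],f["pixels"])
    T=np.array(f["T_tool_cam"]); p=np.linalg.inv(T)@[0,0,0,1]; q=np.array(f["camera_matrix"])@p[:3]; print("tcp px",q[:2]/q[2])
    np.savez(sys.argv[1][:-4],pos=s["eef_pos"],rot=s["tcp_rot"],K=f["camera_matrix"],T=T)
E
python3 wr.py pics/w2.png
```

```text
tcp px [276.98611126 261.75901062]
```

View pics/w2.png

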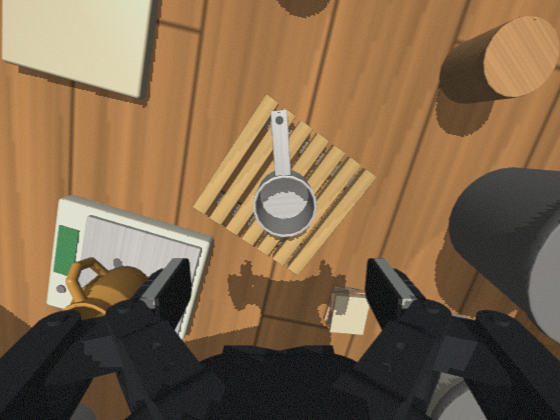

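The cup rim is centred at about (286,203), the handle end is at (280,113), and the cup lies between the fingers.

```bash
cat > wp.py <<'E'
import sys,ast
from wr import *
d=np.load(sys.argv[1]); s=dict(eef_pos=d["pos"],tcp_rot=d["rot"]); f=dict(camera_matrix=d["K"],T_tool_cam=d["T"])
for u,v,z in ast.literal_eval(sys.argv[2]): print((u,v,z),wplane(s,f,(u,v),z)[0].round(1))
E
python3 wp.py pics/w2.npz '[(255,203,76),(317,203,76),(286,171,76),(286,237,76),(280,113,76)]'
python3 - <<'E'
import cv2,numpy as np
from wr import *
d=np.load("pics/w2.npz"); s=dict(eef_pos=d["pos"],tcp_rot=d["rot"]); f=dict(camera_matrix=d["K"],T_tool_cam=d["T"])
im=cv2.imread("pics/w2.png"); S=cv2.cvtColor(im,cv2.COLOR_BGR2HSV)[...,1]
m=(S<50).astype(np.uint8); m[:160]=0;m[250:]=0;m[:,:245]=0;m[:,330:]=0
m=cv2.morphologyEx(m,cv2.MORPH_OPEN,cv2.getStructuringElement(cv2.MORPH_ELLIPSE,(25,25)))
c=max(cv2.findContours(m,0,1)[0],key=cv2.contourArea); p=wplane(s,f,c[:,0],76); print(cv2.fitEllipse(p.astype(np.float32)))
E
```

```text
(255, 203, 76) [615.7 136.1]
(317, 203, 76) [669.8 148.2]
(286, 171, 76) [636.3 170.1]
(286, 237, 76) [650.  110.5]
(280, 113, 76) [620.8 215.7]
((641.5588989257812, 140.66439819335938), (54.86223220825195, 62.375858306884766), 14.842205047607422)
```

```bash
python3 go.py 641 140 60 1.82
python3 -m jog '[{"x":0.1,"y":0.5,"z":2,"spin":-0.03,"grip":0},{"x":0,"y":0,"z":2.5,"spin":0,"grip":0},{"x":0,"y":0,"z":2.5,"spin":0,"grip":0},{"x":0,"y":0,"z":2.5,"spin":0,"grip":0},{"x":0,"y":0,"z":2,"spin":0,"grip":0},{"x":0,"y":0,"z":1,"spin":0,"grip":0},{"x":0,"y":0,"z":0,"spin":0,"grip":0},{"x":0,"y":0,"z":0,"spin":0,"grip":0}]'
python3 go.py 641 140 36 1.82
```

```text
pose [637.  137.9 190.1] [-3.139 -0.     1.789] q [ 0.21  0.43  1.61  0.    1.1  -0.01] clk 3.23
tool cm x 0.12 y 0.44 z 13.01 spin -0.031
clock: 3.9
eef_pos: [642.9, 140.2, 67.0]
tcp_rot: [3.141, 0.0, 1.819]
contact_force: [1.0, 0.6, 0.4]
opening: 0.998
grasp_force: 0.0
pose [642.9 140.2  67. ] [3.141 0.    1.819] q [ 0.21  0.58  1.67 -0.    0.88 -0.04] clk 3.9
tool cm x 0.03 y -0.19 z 3.10 spin -0.001
```

```bash
python3 -m jog '[{"x":0,"y":-0.15,"z":1.6,"spin":0,"grip":0},{"x":0,"y":0,"z":1.5,"spin":0,"grip":0},{"x":0,"y":0,"z":0,"spin":0,"grip":0},{"x":0,"y":0,"z":0,"spin":0,"grip":0.15},{"x":0,"y":0,"z":0,"spin":0,"grip":0.25},{"x":0,"y":0,"z":0,"spin":0,"grip":0.35},{"x":0,"y":0,"z":0,"spin":0,"grip":0.45},{"x":0,"y":0,"z":0,"spin":0,"grip":0.55},{"x":0,"y":0,"z":0,"spin":0,"grip":0.6},{"x":0,"y":0,"z":0,"spin":0,"grip":0.6},{"x":0,"y":0,"z":0,"spin":0,"grip":0.6},{"x":0,"y":0,"z":0,"spin":0,"grip":0.6}]' 30
python3 go.py 414 273 150
```

```text
clock: 4.9
eef_pos: [642.1, 140.0, 37.4]
tcp_rot: [3.139, 0.0, 1.819]
contact_force: [-2.2, -0.3, 6.3]
opening: 0.676
grasp_force: 31.3
pose [642.1 140.   37.4] [3.139 0.    1.819] q [ 0.21  0.62  1.69  0.    0.83 -0.04] clk 4.9
tool cm x 18.49 y -18.84 z -11.26
```

```bash
python3 -m jog '[{"x":0,"y":0,"z":-0.5,"spin":0,"grip":0.6},{"x":0,"y":0,"z":-1.5,"spin":0,"grip":0.6},{"x":0,"y":0,"z":-2,"spin":0,"grip":0.6},{"x":0,"y":0,"z":-2,"spin":0,"grip":0.6},{"x":0,"y":0,"z":-1,"spin":0,"grip":0.6},{"x":0.9,"y":-0.9,"z":0,"spin":0,"grip":0.6},{"x":1.8,"y":-1.8,"z":0,"spin":0,"grip":0.6},{"x":2,"y":-2,"z":0,"spin":0,"grip":0.6},{"x":2,"y":-2,"z":0,"spin":0,"grip":0.6},{"x":2,"y":-2,"z":0,"spin":0,"grip":0.6},{"x":2,"y":-2,"z":0,"spin":0,"grip":0.6},{"x":2,"y":-2,"z":0,"spin":0,"grip":0.6},{"x":2,"y":-2,"z":0,"spin":0,"grip":0.6},{"x":1.8,"y":-1.8,"z":0,"spin":0,"grip":0.6},{"x":1.2,"y":-1.5,"z":0,"spin":0,"grip":0.6},{"x":0.8,"y":-0.8,"z":0,"spin":0,"grip":0.6},{"x":0,"y":0,"z":0,"spin":0,"grip":0.6},{"x":0,"y":0,"z":0,"spin":0,"grip":0.6}]'
python3 go.py 414 273 29.5
```

```text
clock: 6.4
eef_pos: [413.0, 273.1, 105.2]
tcp_rot: [3.141, 0.0, 1.82]
contact_force: [0.9, -0.0, -2.2]
opening: 0.678
grasp_force: 32.7
pose [413.  273.1 105.2] [3.141 0.    1.82 ] q [ 0.58  0.32  2.02 -0.    0.8   0.33] clk 6.4
tool cm x -0.04 y 0.09 z 7.57
```

```bash
python3 -m jog '[{"x":0,"y":0,"z":1,"spin":0,"grip":0.6},{"x":0,"y":0,"z":2,"spin":0,"grip":0.6},{"x":0,"y":0,"z":2,"spin":0,"grip":0.6},{"x":0,"y":0,"z":1,"spin":0,"grip":0.6},{"x":0,"y":0,"z":0.5,"spin":0,"grip":0.6},{"x":0,"y":0,"z":0.4,"spin":0,"grip":0.6},{"x":0,"y":0,"z":0.2,"spin":0,"grip":0.6},{"x":0,"y":0,"z":0,"spin":0,"grip":0.6},{"x":0,"y":0,"z":0,"spin":0,"grip":0.6}]'
python3 go.py 414 273 29.4
```

```text
clock: 7.15
eef_pos: [413.8, 273.2, 34.8]
tcp_rot: [3.141, -0.0, 1.819]
contact_force: [-0.5, -0.1, -0.4]
opening: 0.678
grasp_force: 32.8
pose [413.8 273.2  34.8] [ 3.141 -0.     1.819] q [ 0.58  0.44  2.05 -0.    0.65  0.33] clk 7.15
tool cm x -0.02 y 0.02 z 0.54
```

```bash
python3 -m jog '[{"x":0,"y":0,"z":0.2,"spin":0,"grip":0.6},{"x":0,"y":0,"z":0.15,"spin":0,"grip":0.6},{"x":0,"y":0,"z":0.1,"spin":0,"grip":0.6},{"x":0,"y":0,"z":0.1,"spin":0,"grip":0.6},{"x":0,"y":0,"z":0,"spin":0,"grip":0.6},{"x":0,"y":0,"z":0,"spin":0,"grip":0.6}]'
python3 go.py 414 273 29.4
```

```text
clock: 7.65
eef_pos: [413.4, 273.0, 29.3]
tcp_rot: [3.141, -0.0, 1.819]
contact_force: [-2.4, -2.1, 7.9]
opening: 0.678
grasp_force: 33.3
pose [413.4 273.   29.3] [ 3.141 -0.     1.819] q [0.58 0.45 2.05 0.   0.64 0.33] clk 7.65
tool cm x -0.02 y 0.06 z -0.01
```

Contact is made (+8 N). I'll open, wait, and lift clear, then head for the bowl.

```bash
python3 -m jog '[{"x":0,"y":0,"z":0,"spin":0,"grip":0.25},{"x":0,"y":0,"z":0,"spin":0,"grip":0.15},{"x":0,"y":0,"z":0,"spin":0,"grip":0},{"x":0,"y":0,"z":0,"spin":0,"grip":0},{"x":0,"y":0,"z":0,"spin":0,"grip":0},{"x":0,"y":0,"z":0,"spin":0,"grip":0},{"x":0,"y":0,"z":-1,"spin":0,"grip":0},{"x":0,"y":0,"z":-2,"spin":0,"grip":0},{"x":0,"y":0,"z":-3,"spin":0,"grip":0},{"x":0,"y":0,"z":-3,"spin":0,"grip":0},{"x":0,"y":0,"z":-3,"spin":0,"grip":0},{"x":0,"y":0,"z":-3,"spin":0,"grip":0},{"x":0,"y":0,"z":-2,"spin":0,"grip":0}]'
python3 go.py 644 -163 200
```

```text
clock: 8.73
eef_pos: [413.9, 273.3, 202.4]
tcp_rot: [3.139, -0.001, 1.819]
contact_force: [1.1, 1.1, 0.5]
opening: 0.998
grasp_force: 0.0
pose [413.9 273.3 202.4] [ 3.139e+00 -1.000e-03  1.819e+00] q [0.58 0.18 1.94 0.   1.02 0.33] clk 8.73
tool cm x -47.95 y 11.60 z 0.24
```

```bash
python3 -m jog '[{"x":-1.5,"y":0.3,"z":0,"spin":0,"grip":0},{"x":-3,"y":0.7,"z":0,"spin":0,"grip":0},{"x":-3,"y":0.7,"z":0,"spin":0,"grip":0},{"x":-3,"y":0.7,"z":0,"spin":0,"grip":0},{"x":-3,"y":0.7,"z":0,"spin":0,"grip":0},{"x":-3,"y":0.7,"z":0,"spin":0,"grip":0},{"x":-3,"y":0.7,"z":0,"spin":0,"grip":0},{"x":-3,"y":0.7,"z":0,"spin":0,"grip":0},{"x":-3,"y":0.8,"z":0,"spin":0,"grip":0},{"x":-3,"y":0.8,"z":0,"spin":0,"grip":0},{"x":-3,"y":0.8,"z":0,"spin":0,"grip":0},{"x":-3,"y":0.8,"z":0,"spin":0,"grip":0},{"x":-3,"y":0.8,"z":0,"spin":0,"grip":0},{"x":-3,"y":0.8,"z":0,"spin":0,"grip":0},{"x":-3,"y":0.8,"z":0,"spin":0,"grip":0},{"x":-3,"y":0.8,"z":0,"spin":0,"grip":0},{"x":-1.5,"y":0.3,"z":0,"spin":0,"grip":0},{"x":0,"y":0,"z":0,"spin":0,"grip":0},{"x":0,"y":0,"z":0,"spin":0,"grip":0}]'
python3 go.py 644 -163 200; python3 wr.py pics/w3.png
```

```text
clock: 10.32
eef_pos: [646.0, -163.3, 198.8]
tcp_rot: [-3.141, -0.001, 1.817]
contact_force: [-1.1, -0.0, -1.3]
opening: 0.999
grasp_force: 0.0
pose [ 646.  -163.3  198.8] [-3.141e+00 -1.000e-03  1.817e+00] q [-0.25  0.45  1.57  0.    1.13 -0.5 ] clk 10.32
tool cm x 0.08 y -0.19 z -0.12 
tcp px [277.03980877 261.73791126]
```

View pics/w3.png

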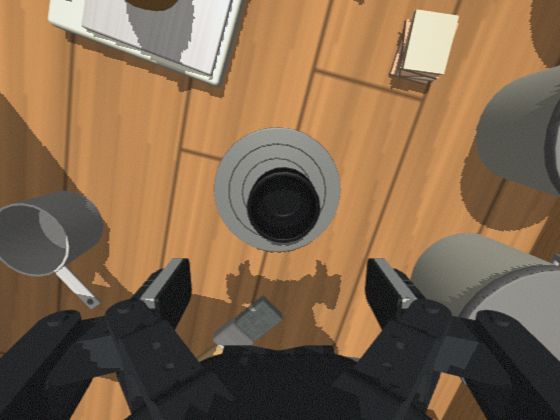

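The bowl spans columns 247–321 and rows 169–244; the wheel head spans columns 214–340 and rows 127–252.

```bash
python3 - <<'E'
from wr import *
d=np.load("pics/w3.npz"); s=dict(eef_pos=d["pos"],tcp_rot=d["rot"]); f=dict(camera_matrix=d["K"],T_tool_cam=d["T"])
hsv=cv2.cvtColor(cv2.imread("pics/w3.png"),cv2.COLOR_BGR2HSV); V=hsv[...,2]; S=hsv[...,1]
for n,m,z in(("bowl",V<45,94),("wheel",(S<60)|(V<45),44)):
    m=m.astype(np.uint8); m[:110]=0; m[262:]=0; m[:,:205]=0; m[:,350:]=0
    c=max(cv2.findContours(m,0,1)[0],key=cv2.contourArea)[:,0]; p=wplane(s,f,c,z).astype(np.float32); print(n,np.round(cv2.fitEllipse(cv2.convexHull(p))[0],1),np.round(cv2.fitEllipse(p)[1],1),np.round(cv2.minEnclosingCircle(p),1) if 0 else cv2.minEnclosingCircle(p))
E
python3 wp.py pics/w3.npz '[(247,205,94),(321,205,94),(284,169,94),(284,244,94)]'
```

```text
bowl [ 650.2 -160.4] [61.3 66.2] ((649.3046264648438, -160.3211212158203), 33.5297966003418)
wheel [ 644.2 -160.4] [128.7 129.2] ((644.3721923828125, -160.4937744140625), 65.27840423583984)
(247, 205, 94) [ 619.5 -166.6]
(321, 205, 94) [ 681.8 -150.9]
(284, 169, 94) [ 642.9 -128.5]
(284, 244, 94) [ 659.8 -194. ]
```

```bash
python3 -m jog '[{"x":0.2,"y":0.4,"z":1.5,"spin":0,"grip":0},{"x":0,"y":0,"z":2.5,"spin":0,"grip":0},{"x":0,"y":0,"z":2.5,"spin":0,"grip":0},{"x":0,"y":0,"z":2.5,"spin":0,"grip":0},{"x":0,"y":0,"z":1.5,"spin":0,"grip":0},{"x":0,"y":0,"z":0,"spin":0,"grip":0},{"x":0,"y":0,"z":0,"spin":0,"grip":0}]'
python3 go.py 649.5 -160.5 56
```

```text
clock: 10.95
eef_pos: [648.9, -158.8, 92.6]
tcp_rot: [-3.139, -0.001, 1.82]
contact_force: [-0.3, 0.4, 1.1]
opening: 0.997
grasp_force: 0.0
pose [ 648.9 -158.8   92.6] [-3.139e+00 -1.000e-03  1.820e+00] q [-0.24  0.56  1.64  0.    0.94 -0.49] clk 10.95
tool cm x -0.18 y 0.01 z 3.66
```

```bash
python3 -m jog '[{"x":-0.1,"y":0,"z":2,"spin":0,"grip":0},{"x":0,"y":0,"z":1.6,"spin":0,"grip":0},{"x":0,"y":0,"z":0,"spin":0,"grip":0},{"x":0,"y":0,"z":0,"spin":0,"grip":0.1},{"x":0,"y":0,"z":0,"spin":0,"grip":0.18},{"x":0,"y":0,"z":0,"spin":0,"grip":0.26},{"x":0,"y":0,"z":0,"spin":0,"grip":0.35},{"x":0,"y":0,"z":0,"spin":0,"grip":0.45},{"x":0,"y":0,"z":0,"spin":0,"grip":0.5},{"x":0,"y":0,"z":0,"spin":0,"grip":0.5},{"x":0,"y":0,"z":0,"spin":0,"grip":0.5}]' 30
python3 go.py 641 142 150
```

```text
clock: 11.87
eef_pos: [651.1, -161.4, 59.7]
tcp_rot: [3.139, 0.001, 1.819]
contact_force: [-1.4, 0.3, 5.5]
opening: 0.736
grasp_force: 34.1
pose [ 651.1 -161.4   59.7] [3.139e+00 1.000e-03 1.819e+00] q [-0.25  0.61  1.65  0.    0.88 -0.49] clk 11.87
tool cm x 29.66 y 6.46 z -9.03
```

```bash
python3 wp.py pics/w2.npz '[(268,96,26),(375,177,26),(296,273,26),(194,207,26)]'
python3 -m jog '[{"x":0,"y":0,"z":-0.5,"spin":0,"grip":0.5},{"x":0,"y":0,"z":-1.5,"spin":0,"grip":0.5},{"x":0,"y":0,"z":-2,"spin":0,"grip":0.5},{"x":0,"y":0,"z":-2,"spin":0,"grip":0.5},{"x":0,"y":0,"z":-1,"spin":0,"grip":0.5},{"x":1,"y":0.2,"z":0,"spin":0,"grip":0.5},{"x":2,"y":0.5,"z":0,"spin":0,"grip":0.5},{"x":2.5,"y":0.5,"z":0,"spin":0,"grip":0.5},{"x":2.5,"y":0.5,"z":0,"spin":0,"grip":0.5},{"x":2.5,"y":0.6,"z":0,"spin":0,"grip":0.5},{"x":2.5,"y":0.6,"z":0,"spin":0,"grip":0.5},{"x":2.5,"y":0.6,"z":0,"spin":0,"grip":0.5},{"x":2.5,"y":0.6,"z":0,"spin":0,"grip":0.5},{"x":2.5,"y":0.6,"z":0,"spin":0,"grip":0.5},{"x":2.5,"y":0.6,"z":0,"spin":0,"grip":0.5},{"x":2.5,"y":0.5,"z":0,"spin":0,"grip":0.5},{"x":2,"y":0.5,"z":0,"spin":0,"grip":0.5},{"x":1.2,"y":0.2,"z":0,"spin":0,"grip":0.5},{"x":0,"y":0,"z":0,"spin":0,"grip":0.5},{"x":0,"y":0,"z":0,"spin":0,"grip":0.5}]'
python3 go.py 642 144 150
```

```text
(268, 96, 26) [605.7 230.5]
(375, 177, 26) [731.  177.3]
(296, 273, 26) [676.5  51.4]
(194, 207, 26) [551.  103.9]
clock: 13.53
eef_pos: [642.0, 133.3, 127.1]
tcp_rot: [-3.14, 0.0, 1.82]
contact_force: [0.5, 0.0, -1.0]
opening: 0.735
grasp_force: 33.4
pose [642.  133.3 127.1] [-3.14  0.    1.82] q [ 0.2   0.51  1.65 -0.    0.99 -0.05] clk 13.53
tool cm x 1.03 y 0.26 z -2.29
```

```bash
python3 -m jog '[{"x":0.8,"y":0.15,"z":0,"spin":0,"grip":0.5},{"x":0,"y":0,"z":1,"spin":0,"grip":0.5},{"x":0,"y":0,"z":2,"spin":0,"grip":0.5},{"x":0,"y":0,"z":2,"spin":0,"grip":0.5},{"x":0,"y":0,"z":1.5,"spin":0,"grip":0.5},{"x":0,"y":0,"z":1,"spin":0,"grip":0.5},{"x":0,"y":0,"z":0.5,"spin":0,"grip":0.5},{"x":0,"y":0,"z":0,"spin":0,"grip":0.5},{"x":0,"y":0,"z":0,"spin":0,"grip":0.5}]'
python3 go.py 641 142 39
```

```text
clock: 14.28
eef_pos: [642.5, 140.9, 48.0]
tcp_rot: [3.141, 0.0, 1.818]
contact_force: [0.4, -0.4, -1.6]
opening: 0.738
grasp_force: 33.4
pose [642.5 140.9  48. ] [3.141 0.    1.818] q [ 0.21  0.61  1.68 -0.    0.85 -0.03] clk 14.28
tool cm x 0.14 y -0.12 z 0.90
```

```bash
python3 -m jog '[{"x":0.1,"y":-0.1,"z":0.2,"spin":0,"grip":0.5},{"x":0,"y":0,"z":0.2,"spin":0,"grip":0.5},{"x":0,"y":0,"z":0.15,"spin":0,"grip":0.5},{"x":0,"y":0,"z":0.1,"spin":0,"grip":0.5},{"x":0,"y":0,"z":0.05,"spin":0,"grip":0.5},{"x":0,"y":0,"z":0,"spin":0,"grip":0.5}]'
```

```text
clock: 14.78
eef_pos: [641.1, 141.9, 41.7]
tcp_rot: [3.141, -0.0, 1.819]
contact_force: [-2.5, -0.4, 6.3]
opening: 0.737
grasp_force: 34.2
```

```bash
python3 -m jog '[{"x":0,"y":0,"z":0.05,"spin":0,"grip":0.5},{"x":0,"y":0,"z":0,"spin":0,"grip":0.5}]'; python3 -m jog '[{"x":0,"y":0,"z":0,"spin":0,"grip":0.2},{"x":0,"y":0,"z":0,"spin":0,"grip":0.1},{"x":0,"y":0,"z":0,"spin":0,"grip":0},{"x":0,"y":0,"z":0,"spin":0,"grip":0},{"x":0,"y":0,"z":0,"spin":0,"grip":0},{"x":0,"y":0,"z":0,"spin":0,"grip":0},{"x":0,"y":0,"z":-1,"spin":0,"grip":0},{"x":0,"y":0,"z":-2,"spin":0,"grip":0},{"x":0,"y":0,"z":-3,"spin":0,"grip":0},{"x":0,"y":0,"z":-3,"spin":0,"grip":0},{"x":0,"y":0,"z":-3,"spin":0,"grip":0},{"x":0,"y":0,"z":-3,"spin":0,"grip":0},{"x":0,"y":0,"z":-2,"spin":0,"grip":0},{"x":0,"y":0,"z":0,"spin":0,"grip":0}]'
python3 go.py 489 0 210 1.991
```

```text
clock: 14.95
eef_pos: [641.1, 141.9, 41.7]
tcp_rot: [3.141, -0.0, 1.819]
contact_force: [-4.4, -0.1, 10.7]
opening: 0.738
grasp_force: 34.7
clock: 16.12
eef_pos: [643.6, 142.4, 216.5]
tcp_rot: [3.133, 0.0, 1.819]
contact_force: [1.6, 0.3, 0.8]
opening: 1.002
grasp_force: 0.0
pose [643.6 142.4 216.5] [3.133 0.    1.819] q [ 0.22  0.41  1.58  0.    1.14 -0.03] clk 16.12
tool cm x -10.01 y -18.48 z 0.65 spin -0.172
```

Now over the pitcher.

```bash
python3 -m jog '[{"x":-1,"y":-1.85,"z":0,"spin":0,"grip":0},{"x":-1,"y":-1.85,"z":0,"spin":0,"grip":0},{"x":-1,"y":-1.85,"z":0,"spin":0,"grip":0},{"x":-1,"y":-1.85,"z":0,"spin":0,"grip":0},{"x":-1,"y":-1.85,"z":0,"spin":0,"grip":0},{"x":-1,"y":-1.85,"z":0,"spin":0,"grip":0},{"x":-1,"y":-1.85,"z":0,"spin":0,"grip":0},{"x":-1,"y":-1.85,"z":0,"spin":0,"grip":0},{"x":-1,"y":-1.85,"z":0,"spin":0,"grip":0},{"x":-1,"y":-1.85,"z":0,"spin":0,"grip":0},{"x":0,"y":0,"z":0,"spin":-0.086,"grip":0},{"x":0,"y":0,"z":0,"spin":-0.086,"grip":0},{"x":0,"y":0,"z":0,"spin":0,"grip":0},{"x":0,"y":0,"z":0,"spin":0,"grip":0}]'
python3 wr.py pics/w4.png; python3 go.py 489 0 210 1.991
```

```text
clock: 17.28
eef_pos: [486.0, -0.6, 210.3]
tcp_rot: [-3.142, -0.0, 1.988]
contact_force: [-0.1, 0.2, -0.2]
opening: 0.998
grasp_force: 0.0
tcp px [277.35479422 261.63854093]
pose [486.1  -0.5 210.3] [-3.141 -0.     1.988] q [-0.    0.16  1.94 -0.    1.04 -0.42] clk 17.33
tool cm x -0.07 y 0.29 z 0.03 spin -0.003
```

View pics/w4.png

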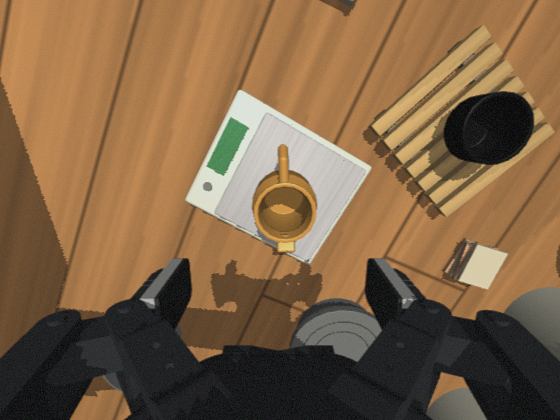

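The pitcher's rim is centred at about (285,207), the handle end is at (283,147) and the lip at (287,247), so the handle lies along the tool's x. The pan corners are (266,114), (368,169), (308,261) and (217,212). The bowl stands on the rack.

```bash
python3 wp.py pics/w4.npz '[(253,207,110),(317,207,110),(285,177,110),(285,240,110),(283,147,95),(287,247,108),(266,114,32),(368,169,32),(308,261,32),(217,212,32)]'
```

```text
(253, 207, 110) [465.7  -6.8]
(317, 207, 110) [515.7  15.4]
(285, 177, 110) [480.1  27.8]
(285, 240, 110) [503.1 -23.2]
(283, 147, 95) [469.2  48.6]
(287, 247, 108) [507.9 -29.3]
(266, 114, 32) [442.   68.6]
(368, 169, 32) [566.   61.3]
(308, 261, 32) [553.5 -64.1]
(217, 212, 32) [432.9 -51.1]
```

```bash
python3 -m jog '[{"x":0.1,"y":0.6,"z":0,"spin":-0.04,"grip":0},{"x":0,"y":0,"z":2,"spin":0,"grip":0},{"x":0,"y":0,"z":2.5,"spin":0,"grip":0},{"x":0,"y":0,"z":2.5,"spin":0,"grip":0},{"x":0,"y":0,"z":1.5,"spin":0,"grip":0},{"x":0,"y":0,"z":0,"spin":0,"grip":0},{"x":0,"y":0,"z":0,"spin":0,"grip":0}]'
python3 go.py 491 3 50 2.03
```

```text
clock: 17.92
eef_pos: [490.8, 3.0, 124.8]
tcp_rot: [-3.14, -0.001, 2.03]
contact_force: [0.9, 0.1, 0.4]
opening: 0.999
grasp_force: 0.0
pose [490.8   3.  124.8] [-3.14e+00 -1.00e-03  2.03e+00] q [ 0.    0.29  2.01 -0.    0.85 -0.46] clk 17.92
tool cm x -0.01 y 0.02 z 7.48 spin -0.000
```

```bash
python3 -m jog '[{"x":0,"y":0,"z":1.5,"spin":0,"grip":0},{"x":0,"y":0,"z":2,"spin":0,"grip":0},{"x":0,"y":0,"z":2,"spin":0,"grip":0},{"x":0,"y":0,"z":1.5,"spin":0,"grip":0},{"x":0,"y":0,"z":0.5,"spin":0,"grip":0},{"x":0,"y":0,"z":0,"spin":0,"grip":0},{"x":0,"y":0,"z":0,"spin":0,"grip":0.1},{"x":0,"y":0,"z":0,"spin":0,"grip":0.2},{"x":0,"y":0,"z":0,"spin":0,"grip":0.3},{"x":0,"y":0,"z":0,"spin":0,"grip":0.4},{"x":0,"y":0,"z":0,"spin":0,"grip":0.5},{"x":0,"y":0,"z":0,"spin":0,"grip":0.55},{"x":0,"y":0,"z":0,"spin":0,"grip":0.55},{"x":0,"y":0,"z":0,"spin":0,"grip":0.55}]' 30
python3 go.py 644 -160 120
```

```text
clock: 19.08
eef_pos: [492.1, 2.8, 51.8]
tcp_rot: [3.14, 0.001, 2.031]
contact_force: [-2.0, -0.4, 8.1]
opening: 0.73
grasp_force: 30.8
pose [492.1   2.8  51.8] [3.140e+00 1.000e-03 2.031e+00] q [ 0.    0.41  2.05 -0.    0.68 -0.46] clk 19.08
tool cm x -21.33 y 6.39 z -6.82
```

```bash
python3 -m jog '[{"x":0,"y":0,"z":-0.5,"spin":0,"grip":0.55},{"x":0,"y":0,"z":-1.5,"spin":0,"grip":0.55},{"x":0,"y":0,"z":-2,"spin":0,"grip":0.55},{"x":0,"y":0,"z":-2,"spin":0,"grip":0.55},{"x":0,"y":0,"z":-1,"spin":0,"grip":0.55},{"x":-1,"y":0.3,"z":0,"spin":0,"grip":0.55},{"x":-2,"y":0.6,"z":0,"spin":0,"grip":0.55},{"x":-2.5,"y":0.8,"z":0,"spin":0,"grip":0.55},{"x":-2.5,"y":0.8,"z":0,"spin":0,"grip":0.55},{"x":-2.5,"y":0.8,"z":0,"spin":0,"grip":0.55},{"x":-2.5,"y":0.8,"z":0,"spin":0,"grip":0.55},{"x":-2.5,"y":0.8,"z":0,"spin":0,"grip":0.55},{"x":-2.5,"y":0.6,"z":0,"spin":0,"grip":0.55},{"x":-2,"y":0.6,"z":0,"spin":0,"grip":0.55},{"x":-1.3,"y":0.3,"z":0,"spin":0,"grip":0.55},{"x":0,"y":0,"z":0,"spin":0,"grip":0.55},{"x":0,"y":0,"z":0,"spin":0,"grip":0.55},{"x":0,"y":0,"z":0,"spin":0,"grip":0.55}]'
python3 go.py 644 -160 63
```

```text
clock: 20.58
eef_pos: [642.2, -159.3, 119.3]
tcp_rot: [-3.14, -0.001, 2.031]
contact_force: [-0.6, 0.1, -2.4]
opening: 0.727
grasp_force: 33.9
pose [ 642.2 -159.3  119.3] [-3.140e+00 -1.000e-03  2.031e+00] q [-0.25  0.52  1.64  0.    0.98 -0.71] clk 20.58
tool cm x -0.14 y 0.13 z 5.63
```

```bash
python3 -m jog '[{"x":-0.1,"y":0.1,"z":1,"spin":0,"grip":0.55},{"x":0,"y":0,"z":1.7,"spin":0,"grip":0.55},{"x":0,"y":0,"z":1.2,"spin":0,"grip":0.55},{"x":0,"y":0,"z":0.6,"spin":0,"grip":0.55},{"x":0,"y":0,"z":0.3,"spin":0,"grip":0.55},{"x":0,"y":0,"z":0,"spin":0,"grip":0.55},{"x":0,"y":0,"z":0,"spin":0,"grip":0.55}]'
python3 go.py 644 -160 62.5
```

```text
clock: 21.17
eef_pos: [644.7, -160.0, 72.5]
tcp_rot: [3.141, 0.0, 2.031]
contact_force: [-0.7, 0.5, -1.9]
opening: 0.729
grasp_force: 33.9
pose [ 644.7 -160.    72.5] [3.141 0.    2.031] q [-0.25  0.58  1.66 -0.    0.9  -0.71] clk 21.17
tool cm x 0.03 y -0.06 z 1.00
```

```bash
python3 -m jog '[{"x":0,"y":0,"z":0.2,"spin":0,"grip":0.55},{"x":0,"y":0,"z":0.2,"spin":0,"grip":0.55},{"x":0,"y":0,"z":0.2,"spin":0,"grip":0.55},{"x":0,"y":0,"z":0.1,"spin":0,"grip":0.55},{"x":0,"y":0,"z":0.1,"spin":0,"grip":0.55},{"x":0,"y":0,"z":0,"spin":0,"grip":0.55},{"x":0,"y":0,"z":0,"spin":0,"grip":0.55}]'
```

```text
clock: 21.75
eef_pos: [644.5, -160.1, 64.2]
tcp_rot: [-3.142, -0.0, 2.031]
contact_force: [-0.0, -0.0, -2.5]
opening: 0.724
grasp_force: 33.9
```

```bash
python3 -m jog '[{"x":0,"y":0,"z":0.1,"spin":0,"grip":0.55},{"x":0,"y":0,"z":0,"spin":0,"grip":0.55}]';python3 -m jog '[{"x":0,"y":0,"z":0.1,"spin":0,"grip":0.55},{"x":0,"y":0,"z":0,"spin":0,"grip":0.55},{"x":0,"y":0,"z":0,"spin":0,"grip":0.55}]'
```

```text
clock: 21.92
eef_pos: [644.6, -160.1, 63.9]
tcp_rot: [3.141, 0.0, 2.031]
contact_force: [-2.7, 0.8, 4.2]
opening: 0.723
grasp_force: 34.3
clock: 22.17
eef_pos: [644.7, -160.2, 63.9]
tcp_rot: [3.141, 0.0, 2.031]
contact_force: [-6.2, 1.0, 12.3]
opening: 0.728
grasp_force: 35.0
```

Seated. I'll release, lift, and go to the cup on the bat.

```bash
python3 -m jog '[{"x":0,"y":0,"z":-0.1,"spin":0,"grip":0.22},{"x":0,"y":0,"z":0,"spin":0,"grip":0.1},{"x":0,"y":0,"z":0,"spin":0,"grip":0},{"x":0,"y":0,"z":0,"spin":0,"grip":0},{"x":0,"y":0,"z":0,"spin":0,"grip":0},{"x":0,"y":0,"z":0,"spin":0,"grip":0},{"x":0,"y":0,"z":-1,"spin":0,"grip":0},{"x":0,"y":0,"z":-2,"spin":0,"grip":0},{"x":0,"y":0,"z":-3,"spin":0,"grip":0},{"x":0,"y":0,"z":-3,"spin":0,"grip":0},{"x":0,"y":0,"z":-3,"spin":0,"grip":0},{"x":0,"y":0,"z":-2,"spin":0,"grip":0},{"x":0,"y":0,"z":0,"spin":0,"grip":0},{"x":0,"y":0,"z":0,"spin":0,"grip":0}]'
python3 go.py 414 273 200 1.82
```

```text
clock: 23.33
eef_pos: [645.3, -160.3, 205.4]
tcp_rot: [3.139, 0.002, 2.031]
contact_force: [-0.2, -0.6, -0.5]
opening: 1.004
grasp_force: 0.0
pose [ 645.3 -160.3  205.4] [3.139e+00 2.000e-03 2.031e+00] q [-0.25  0.44  1.57 -0.    1.13 -0.71] clk 23.33
tool cm x 49.09 y -1.49 z 0.54 spin 0.211
```

```bash
python3 -m jog '[{"x":1.5,"y":0,"z":0,"spin":0,"grip":0},{"x":3,"y":-0.1,"z":0,"spin":0,"grip":0},{"x":3,"y":-0.1,"z":0,"spin":0,"grip":0},{"x":3,"y":-0.1,"z":0,"spin":0,"grip":0},{"x":3,"y":-0.1,"z":0,"spin":0,"grip":0},{"x":3,"y":-0.1,"z":0,"spin":0,"grip":0},{"x":3,"y":-0.1,"z":0,"spin":0,"grip":0},{"x":3,"y":-0.1,"z":0,"spin":0,"grip":0},{"x":3,"y":-0.1,"z":0,"spin":0,"grip":0},{"x":3,"y":-0.1,"z":0,"spin":0,"grip":0},{"x":3,"y":-0.1,"z":0,"spin":0,"grip":0},{"x":3,"y":-0.1,"z":0,"spin":0,"grip":0},{"x":3,"y":-0.1,"z":0,"spin":0,"grip":0},{"x":3,"y":-0.1,"z":0,"spin":0,"grip":0},{"x":3,"y":-0.1,"z":0,"spin":0,"grip":0},{"x":3,"y":-0.1,"z":0,"spin":0,"grip":0},{"x":2.6,"y":0,"z":0,"spin":0,"grip":0},{"x":0,"y":0,"z":0,"spin":0.11,"grip":0},{"x":0,"y":0,"z":0,"spin":0.1,"grip":0},{"x":0,"y":0,"z":0,"spin":0,"grip":0}]'
python3 -m jog '[{"x":0,"y":0,"z":0,"spin":0,"grip":0}]' >/dev/null; python3 go.py 414 273 80 1.82; python3 wr.py pics/w5.png
```

```text
clock: 25.0
eef_pos: [411.2, 273.3, 201.9]
tcp_rot: [-3.139, 0.001, 1.818]
contact_force: [-0.5, 0.3, -0.2]
opening: 1.0
grasp_force: 0.0
pose [411.8 273.  202.3] [-3.139e+00  1.000e-03  1.824e+00] q [0.58 0.18 1.94 0.   1.02 0.33] clk 25.08
tool cm x -0.05 y 0.21 z 12.23 spin 0.004
tcp px [277.05033073 261.73443972]
```

View pics/w5.png

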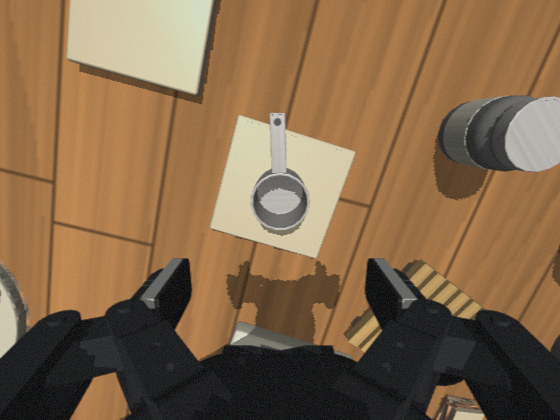

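The cup stands on the bat, rim centre (280,200), handle up along tool x.

```bash
python3 wp.py pics/w5.npz '[(250,200,68),(309,200,68),(280,169,68),(280,230,68),(278,115,68)]'
python3 -m jog '[{"x":0,"y":0.15,"z":1.5,"spin":0,"grip":0},{"x":0,"y":0,"z":3,"spin":0,"grip":0},{"x":0,"y":0,"z":3,"spin":0,"grip":0},{"x":0,"y":0,"z":2.5,"spin":0,"grip":0},{"x":0,"y":0,"z":1.5,"spin":0,"grip":0},{"x":0,"y":0,"z":0,"spin":0,"grip":0},{"x":0,"y":0,"z":0,"spin":0,"grip":0}]'
python3 go.py 414 273 29.5 1.82
```

```text
(250, 200, 68) [385.7 266.4]
(309, 200, 68) [440.9 280.8]
(280, 169, 68) [406.2 302.7]
(280, 230, 68) [421.6 243.9]
(278, 115, 68) [392.3 349. ]
clock: 25.72
eef_pos: [414.0, 272.9, 87.7]
tcp_rot: [-3.139, 0.001, 1.822]
contact_force: [-0.3, -0.0, -0.1]
opening: 0.999
grasp_force: 0.0
pose [414.  272.9  87.7] [-3.139e+00  1.000e-03  1.822e+00] q [0.58 0.35 2.02 0.   0.77 0.33] clk 25.72
tool cm x 0.01 y 0.00 z 5.82 spin 0.002
```

```bash
python3 -m jog '[{"x":0,"y":0,"z":1.5,"spin":0,"grip":0},{"x":0,"y":0,"z":2,"spin":0,"grip":0},{"x":0,"y":0,"z":1.5,"spin":0,"grip":0},{"x":0,"y":0,"z":0.7,"spin":0,"grip":0},{"x":0,"y":0,"z":0,"spin":0,"grip":0},{"x":0,"y":0,"z":0,"spin":0,"grip":0.15},{"x":0,"y":0,"z":0,"spin":0,"grip":0.25},{"x":0,"y":0,"z":0,"spin":0,"grip":0.35},{"x":0,"y":0,"z":0,"spin":0,"grip":0.45},{"x":0,"y":0,"z":0,"spin":0,"grip":0.55},{"x":0,"y":0,"z":0,"spin":0,"grip":0.6},{"x":0,"y":0,"z":0,"spin":0,"grip":0.6},{"x":0,"y":0,"z":0,"spin":0,"grip":0.6},{"x":0,"y":0,"z":0,"spin":0,"grip":0.6}]' 30
python3 go.py 498 4 100
```

```text
clock: 26.88
eef_pos: [415.0, 274.0, 32.7]
tcp_rot: [3.14, -0.001, 1.821]
contact_force: [-1.5, -1.0, 8.3]
opening: 0.675
grasp_force: 30.2
pose [415.  274.   32.7] [ 3.140e+00 -1.000e-03  1.821e+00] q [0.58 0.45 2.05 0.   0.64 0.33] clk 26.88
tool cm x -28.21 y 1.36 z -6.73
```

```bash
python3 -m jog '[{"x":0,"y":0,"z":-0.5,"spin":0,"grip":0.6},{"x":0,"y":0,"z":-1.5,"spin":0,"grip":0.6},{"x":0,"y":0,"z":-2,"spin":0,"grip":0.6},{"x":0,"y":0,"z":-2,"spin":0,"grip":0.6},{"x":0,"y":0,"z":-1,"spin":0,"grip":0.6},{"x":-1,"y":0.1,"z":0,"spin":0,"grip":0.6},{"x":-2,"y":0.1,"z":0,"spin":0,"grip":0.6},{"x":-2.5,"y":0.1,"z":0,"spin":0,"grip":0.6},{"x":-2.5,"y":0.1,"z":0,"spin":0,"grip":0.6},{"x":-2.5,"y":0.1,"z":0,"spin":0,"grip":0.6},{"x":-2.5,"y":0.2,"z":0,"spin":0,"grip":0.6},{"x":-2.5,"y":0.1,"z":0,"spin":0,"grip":0.6},{"x":-2.5,"y":0.2,"z":0,"spin":0,"grip":0.6},{"x":-2.5,"y":0.1,"z":0,"spin":0,"grip":0.6},{"x":-2.5,"y":0.1,"z":0,"spin":0,"grip":0.6},{"x":-2.5,"y":0.1,"z":0,"spin":0,"grip":0.6},{"x":-1.7,"y":0,"z":0,"spin":0,"grip":0.6},{"x":-1,"y":0,"z":0,"spin":0,"grip":0.6},{"x":0,"y":0,"z":0,"spin":0,"grip":0.6},{"x":0,"y":0,"z":0,"spin":0,"grip":0.6}]'
python3 go.py 498 4 45
```

```text
clock: 28.55
eef_pos: [496.3, 3.2, 100.7]
tcp_rot: [-3.141, -0.0, 1.819]
contact_force: [0.1, 0.1, -2.2]
opening: 0.678
grasp_force: 32.8
pose [496.3   3.2 100.7] [-3.141 -0.     1.819] q [ 0.    0.33  2.02  0.    0.8  -0.25] clk 28.55
tool cm x 0.03 y 0.18 z 5.57
```

```bash
python3 -m jog '[{"x":0,"y":0.15,"z":1,"spin":0,"grip":0.6},{"x":0,"y":0,"z":1.7,"spin":0,"grip":0.6},{"x":0,"y":0,"z":1,"spin":0,"grip":0.6},{"x":0,"y":0,"z":0.6,"spin":0,"grip":0.6},{"x":0,"y":0,"z":0.3,"spin":0,"grip":0.6},{"x":0,"y":0,"z":0.2,"spin":0,"grip":0.6},{"x":0,"y":0,"z":0,"spin":0,"grip":0.6},{"x":0,"y":0,"z":0,"spin":0,"grip":0.6}]'; python3 -m jog '[{"x":0,"y":0,"z":0.2,"spin":0,"grip":0.6},{"x":0,"y":0,"z":0.1,"spin":0,"grip":0.6},{"x":0,"y":0,"z":0.1,"spin":0,"grip":0.6},{"x":0,"y":0,"z":0.1,"spin":0,"grip":0.6},{"x":0,"y":0,"z":0,"spin":0,"grip":0.6},{"x":0,"y":0,"z":0,"spin":0,"grip":0.6}]'
```

```text
clock: 29.22
eef_pos: [498.6, 4.1, 53.6]
tcp_rot: [3.141, 0.0, 1.821]
contact_force: [0.4, 0.1, -2.8]
opening: 0.675
grasp_force: 32.8
clock: 29.72
eef_pos: [498.3, 3.9, 48.3]
tcp_rot: [-3.141, -0.0, 1.821]
contact_force: [-0.2, -0.5, -1.9]
opening: 0.674
grasp_force: 32.8
```

```bash
for i in 1; do python3 -m jog '[{"x":0,"y":0,"z":0.1,"spin":0,"grip":0.6},{"x":0,"y":0,"z":0.1,"spin":0,"grip":0.6},{"x":0,"y":0,"z":0,"spin":0,"grip":0.6}]'; done; python3 -m jog '[{"x":0,"y":0,"z":0.1,"spin":0,"grip":0.6},{"x":0,"y":0,"z":0,"spin":0,"grip":0.6}]'
```

```text
clock: 29.97
eef_pos: [498.5, 3.9, 46.8]
tcp_rot: [3.141, 0.0, 1.821]
contact_force: [-2.0, 0.2, 6.3]
opening: 0.678
grasp_force: 33.3
clock: 30.13
eef_pos: [498.5, 3.9, 46.7]
tcp_rot: [3.141, 0.0, 1.821]
contact_force: [-6.4, 1.2, 21.7]
opening: 0.673
grasp_force: 34.4
```

Seated at 22 N; I'll back off 1 mm, release, and lift clear.

```bash
python3 -m jog '[{"x":0,"y":0,"z":-0.1,"spin":0,"grip":0.6},{"x":0,"y":0,"z":0,"spin":0,"grip":0.25},{"x":0,"y":0,"z":0,"spin":0,"grip":0.1},{"x":0,"y":0,"z":0,"spin":0,"grip":0},{"x":0,"y":0,"z":0,"spin":0,"grip":0},{"x":0,"y":0,"z":0,"spin":0,"grip":0},{"x":0,"y":0,"z":0,"spin":0,"grip":0},{"x":0,"y":0,"z":-1,"spin":0,"grip":0},{"x":0,"y":0,"z":-2,"spin":0,"grip":0},{"x":0,"y":0,"z":-3,"spin":0,"grip":0},{"x":0,"y":0,"z":-3,"spin":0,"grip":0},{"x":0,"y":0,"z":-3,"spin":0,"grip":0},{"x":0,"y":0,"z":-3,"spin":0,"grip":0},{"x":0,"y":0,"z":-2,"spin":0,"grip":0},{"x":0,"y":0,"z":0,"spin":0,"grip":0}]'
python3 -m jog '[{"x":3,"y":-1,"z":0,"spin":0,"grip":0},{"x":3,"y":-1,"z":0,"spin":0,"grip":0},{"x":3,"y":-1,"z":0,"spin":0,"grip":0},{"x":3,"y":-1,"z":0,"spin":0,"grip":0},{"x":3,"y":-1,"z":0,"spin":0,"grip":0},{"x":3,"y":-1,"z":0,"spin":0,"grip":0},{"x":3,"y":-1,"z":0,"spin":0,"grip":0},{"x":3,"y":-1,"z":0,"spin":0,"grip":0},{"x":3,"y":-1,"z":0,"spin":0,"grip":0},{"x":3,"y":-1,"z":0,"spin":0,"grip":0},{"x":3,"y":-1,"z":0,"spin":0,"grip":0},{"x":3,"y":-1,"z":0,"spin":0,"grip":0},{"x":3,"y":-1,"z":0,"spin":0,"grip":0},{"x":0,"y":0,"z":0,"spin":0,"grip":0}]'
python3 - <<'E'
from rig import *; import cv2
f=grab_frame("top"); cv2.imwrite("pics/topE.png",cv2.resize(f["pixels"][90:265,90:440],None,fx=2.28,fy=2.28,interpolation=cv2.INTER_CUBIC))
E
```

```text
clock: 31.38
eef_pos: [500.8, 4.0, 221.5]
tcp_rot: [3.134, 0.002, 1.821]
contact_force: [0.9, -0.3, 0.9]
opening: 0.998
grasp_force: 0.0
clock: 32.55
eef_pos: [273.6, 353.1, 216.4]
tcp_rot: [-3.142, -0.002, 1.823]
contact_force: [-0.1, 0.1, 0.8]
opening: 1.002
grasp_force: 0.0
```

View pics/topE.png

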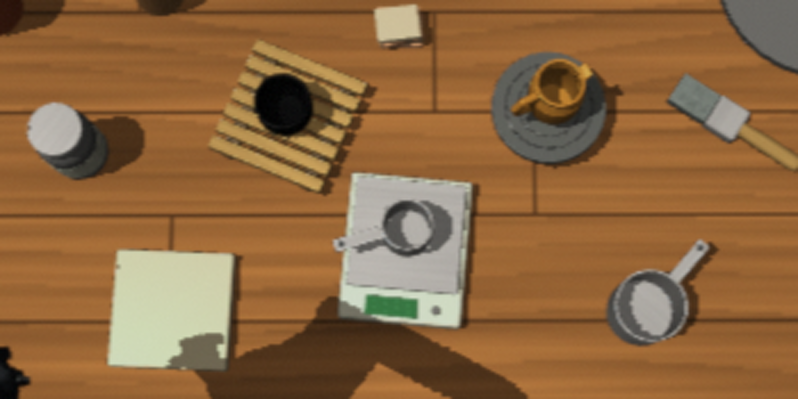

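All three pieces stand upright on their stations: bowl rim (284,102), pitcher rim (559,84), cup rim (408,227). The bat is empty. One numeric check before handing in.

Run:
```python
from rig import *; from h import *
f=grab_frame("top")
for n,(u,v),z,t in(("bowl",(284,102),76,(641,142.5)),("pitcher",(559,84),122,(644,-160)),("cup",(408,227),82,(498,4))): print(n,plane(f,(u/2.28+90,v/2.28+90),z)[0].round(1),t)
```

```text
bowl [639.  139.9] (641, 142.5)
pitcher [ 644.1 -161.7] (644, -160)
cup [495.3   1.4] (498, 4)
```

```bash
python3 -c "
from rig import *
print(sign_off())"
```

```text
the job is handed in; nothing more can be done
None
```

The job is handed in: the pitcher stands on the wheel, the bowl on the rack and the small cup on the scale, each measured within about 4 mm of its station's middle, with the bat empty; no verdict came back.

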